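Edge-check the clamped board, then rack the batch

TASK

Check the green circuit board clamped on the indexing table: take the steel straightedge from its cork pad, lay it on the aluminium ledge flush against the board edge that faces the ledge, and let go; then, with the straightedge drawn well clear of the board, turn the table one click counterclockwise (seen from above) so it rests in its next position, lay the straightedge flush against the edge that now faces the ledge, and let go again. After that put the straightedge back on its cork pad, lying flat along the middle of it, and see that every loose card on the bench is slid fully home into the card rack, one per bay, handle towards the robot, with the table still in its new position. Leave the solder spool, the flux bottle and the brush where they are.

Things in the scene. Friction and masses are not known exactly. Their poses are not given: they have to be found in the camera images.
- straightedge: Flat steel bar 180 long (its x) x 40 wide (its y) x 8 thick, about 400 g, with a red upright grip rib on its middle: 60 long (x) x 14 wide (y), from 8 to 53 above the underside. Either long side face may be used. Origin: centre of the underside; z up. Starts lying on the cork pad, its length along the pad.
- pad: Fixed cork pad, 210 long (x) x 56 wide (y) x 3 thick, the straightedge's place. Origin: centre of its underside, on the bench.
- fixture: Fixed checking fixture; origin on the bench below the table's axis; x points from the ledge to that axis (roughly away from the robot). The aluminium ledge has a flat top 50 above the bench, from x = -165 to -55 mm, 160 long (y, centred). The straightedge lies on it along y; with its middle at x = -128 it is clear of the turning board's corners.
- turntable (a joint): Angle of the indexing table (rad), growing counterclockwise seen from above; starts near 0. Detents every 1.571 rad (0, 1.571, ..) pull it in from up to about 0.7 rad to either side with at most about 0.3 N m, leaving it within 0.02; turning it past the crest takes no more than that.
- board (a point): Centre of the top of the green board on the table, 60 above the bench; axes turn with the table (x along the fixture's x at joint 0). Board 120 x 120 x 8, underside 52 above the bench, so the straightedge lying on the ledge meets its edge face; edges 60 from the axis, corners 85; parts on it up to 3 high. At joint 0 its -x edge faces the ledge, after one click its +y edge.
- knob (a point): Middle of the orange bar knob in the centre of the board, 92 above the bench, on the table's axis: bar 50 long (along the board's y), 16 wide (its x), from 70 to 105 above the bench, fixed to the table; it stands on a black collar 36 in diameter, 60 to 72 above the bench.
- rack: Fixed card rack, three bays along its y, 66 apart, open towards -x (the robot). Origin: middle, on the bench. Bay floor 5 above the bench with a small ramp before it; bays 59 wide between black walls, from x = -30 to the back stop at +50, with flared tips to x = -47; lips 20 to 24 above the bench overhang 5 mm each side, so slots are 14 high.
- bay1 (a point): Where a card's handle point is when the card is fully home in the bay at the rack's -y end: 33 above the bench, at x = -47.5 mm of the rack. Axes as the rack.
- bay2 (a point): The same for the middle bay.
- bay3 (a point): The same for the bay at the rack's +y end.
- card1: Loose plug-in card: green slab 110 long (x) x 56 wide (y) x 8 thick, about 150 g, with a white upright handle block on its -x end. Origin: centre of the underside; z up. May be absent (None).
- card1_handle (a point): Middle of the card's white handle block, 42.5 mm towards -x from the card's centre, 28 above its underside; block 25 long (x) x 24 wide (y), from 8 to 48 above the underside. Axes as the card.
- card2: Loose plug-in card: green slab 110 long (x) x 56 wide (y) x 8 thick, about 150 g, with a white upright handle block on its -x end. Origin: centre of the underside; z up. May be absent (None).
- card2_handle (a point): Middle of the card's white handle block, 42.5 mm towards -x from the card's centre, 28 above its underside; block 25 long (x) x 24 wide (y), from 8 to 48 above the underside. Axes as the card.
- card3: Loose plug-in card: green slab 110 long (x) x 56 wide (y) x 8 thick, about 150 g, with a white upright handle block on its -x end. Origin: centre of the underside; z up. May be absent (None).
- card3_handle (a point): Middle of the card's white handle block, 42.5 mm towards -x from the card's centre, 28 above its underside; block 25 long (x) x 24 wide (y), from 8 to 48 above the underside. Axes as the card.
- spool: Solder spool, green flanges, 64 diameter, 42 high, standing; bystander. Origin at its underside.
- flux: Flux bottle with red cap, 52 diameter, 100 high; bystander. Origin at its underside.
- brush: Brush lying on the bench, 170 long; bystander. Origin at its underside.
Not all that is in view belongs to the job. What is shaped like the card2 but pink is not meant.

How it is judged:
By the outcome, as a careful person would: the job done as asked, in the order asked, and still so for the second after the job is handed in, with the robot touching nothing.
Of card1, card2, card3 only 2 to 3 are there at a start; the rules pass over those that are not, and their reading is None.
At some moment in a run one of straightedge, card1, card2, card3 may be knocked a few centimetres aside while the robot is not near it.
Once in a run the grip may slacken for a moment while it holds something.
It also fails if it takes over 210 s, if anything falls off the work surface, if the arm or the gripper's body presses on something with over 40 N, if the wrist force passes 120 N, or if a joint passes its speed limit or range.

ROBOT

A 6-joint arm with a two-finger parallel gripper is mounted at the origin on the work surface. World frame = base frame: x ahead of the robot, y to its left, z up, the work surface at z = 0. Lengths are in mm, angles in rad, forces in N, time in s.
With the tool pointing down it reaches from about 300 to 775 mm from the base axis. Payload 14.6 kg.
Tool frame: the origin (TCP) lies on the centre line of the jaws, within the pads' length; the fingertips stand 19 mm ahead of it and the grasp point (between the pads) is the TCP (bot.tip_reach is the distance from the TCP to the fingertips, in mm); z points along the fingers, y is the line along which they close (so a half turn about z gives the same grasp; the last joint's range is limited). The gripper opens to 85 mm and grips with 20 to 120 N. Pads are 22 mm wide; open, the fingers measure 114 mm over their backs; the gripper's body (76 mm by 85 mm) begins 54 mm behind the grasp point. The pads swing forward as they close: fully open they stand 13 mm farther back than shut.
Start: joints at [-1.196, 0.3, 1.521, -0, 1.321, -0.067], TCP at [235.154, -497.184, 250.281] pointing down, gripper open.
Joint ranges: [-3.03, 3.03], [-0.79, 2.21], [0.23, 2.52], [-1.04, 4.18], [0, 3.07], [-2.55, 2.55]. Speed limits (rad/s): [2.22, 2.22, 2.57, 3.14, 3.14, 3.14].

INTERFACE

Orientations are given as a unit quaternion [w, x, y, z].
In Python, from rig import bot gives the robot as it stands. Calls block until the motion is done:
- bot.move_to(position, orientation): joint-space move of the TCP to a pose.
- bot.servo_line(position, attitude=None, speed=150, until_force=None): straight line of the TCP; attitude=None keeps the orientation; speed is the mean speed in mm/s. With until_force (N) it stops when the force on the tool has changed by that much, and returns True; else False.
- bot.move_joints(angles): joint-space move.
- bot.move_gripper(opening, grip_force=None): finger opening in mm; grip_force is the grip in N (None keeps the last); returns when the fingers have stopped.
- bot.dwell(seconds).
- bot.ik(position, orientation): joint angles nearest the present ones, or None.
- bot.read_state(): the state.
- bot.read_camera(name): name is "side" or "top"; returns a dict with "image" (384x512x3 uint8, blue, green, red), "depth" (384x512 float32, mm along the optical axis (not along the pixel's ray), 0 where there is no reading), "fovy" (degrees; the focal length in pixels is half the picture's height over the tangent of half this angle, whatever the lens; pixels are square), "cx", "cy" (the principal point, pixels), "eye" and "attitude" of the camera in the world. Camera axes: x right, y down, z forward; pixel columns grow to the right and rows downward; lengths in mm; the calibration is good to about 2 mm. A picture is of the moment at which its call begins.
A pose or a line that the arm cannot do raises bot.MotionError and nothing moves.
- bot.finish_job(): hands the job in; it is judged then, once.
The state is a dict: "clock": time; "joint_positions": joint angles; "qvel": joint speeds; "effort": joint torques, N m; "ee_pos": TCP position; "tool_rot": TCP orientation; "ft_force": force on the tool from outside, world axes, zero at the start; "moment": the same for the moment, N m; "grip_width": finger opening in mm; "grip_force": force on a finger pad.
Only numpy, scipy, OpenCV 4.12 (cv2) and the standard library are available. Lean on these libraries where they do the work, as an engineer would, in place of code of your own. Each camera call takes 0.05 s, during which the arm holds its last target. There are 200 camera calls.

## Working session

There is one attempt and no reset: what is moved stays moved. The work goes in short steps, each a Python script; the robot and the scene stay as the last script left them, time stands still between calls to the robot, and variables do not carry over. Pictures are saved under pics/ and viewed, at most 14 in all, crops included, and the job is handed in when it is done.

```bash
ls; mkdir -p pics
python3 - <<'E'
from rig import bot
import cv2,numpy as np
for n in("top","side"):
    c=bot.read_camera(n); cv2.imwrite(f"pics/{n}0.png",c["image"]); np.savez(f"/tmp/{n}0.npz",**c)
    print(n,c["fovy"],c["cx"],c["cy"],c["eye"],c["attitude"],(c["depth"]>0).mean())
print(bot.read_state())
E
```

```text
pics
top 44.99110062667897 248.94270993998214 193.60982466868472 [ 411.34638701  102.06306838 1294.35920042] [ 0.03585537 -0.69748032  0.71524083 -0.02580975] 0.9959513346354166
side 44.15705957665673 253.56885911132977 192.97834542481323 [-154.83746644 1161.99723459 1147.45563127] [ 0.11329141 -0.25578378  0.86860706 -0.40897616] 0.9958292643229166
{'clock': 0.1, 'joint_positions': array([-1.19559688e+00,  3.00431073e-01,  1.52153571e+00, -8.00603592e-06,
        1.32068569e+00, -6.65972894e-02]), 'qvel': array([-0.00093465, -0.00106576, -0.00092307, -0.00147785, -0.00014524,
       -0.00106778]), 'effort': array([ 1.88521401e-03, -5.44381607e+01, -3.62370908e+01, -4.15692432e-05,
        3.04836220e-03,  2.08904561e-05]), 'ee_pos': array([ 235.08689432, -497.01376236,  249.76245074]), 'tool_rot': array([-5.23017552e-04,  9.75700651e-01,  2.19107186e-01, -8.52733703e-05]), 'ft_force': array([ 0.05460216, -0.77585704,  0.51902608]), 'moment': array([-0.04988706,  0.00155725, -0.05254549]), 'grip_force': 0.0, 'grip_width': 85.38173533766124}
```

View pics/top0.png

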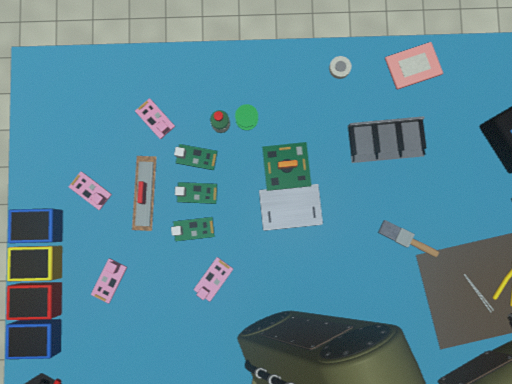

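View pics/side0.png

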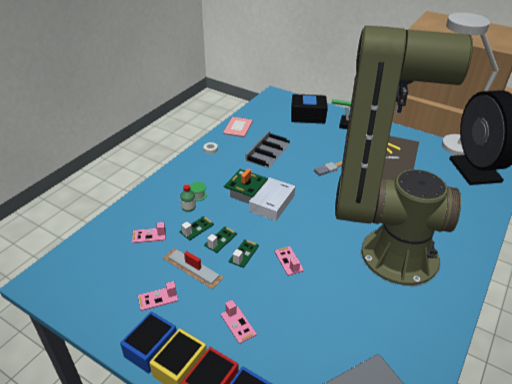

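Top view: the straightedge is on its pad at (144,193). There are three green cards at (195,157), (196,193) and (194,229), with their handles to the left (+y). The board and knob are at (288,166), the ledge at (291,207) and the rack at (388,140). The side view shows the same layout. Next I measure from both views.

```bash
cat > h.py <<'E'
import numpy as np, cv2
from scipy.spatial.transform import Rotation as R
def rays(c):
    h,w=c["depth"].shape; f=h/2/np.tan(np.radians(float(c["fovy"]))/2)
    v,u=np.mgrid[:h,:w]
    d=np.stack([(u-c["cx"])/f,(v-c["cy"])/f,np.ones((h,w))],-1)
    q=c["attitude"]; return d@R.from_quat([q[1],q[2],q[3],q[0]]).as_matrix().T
def cloud(c): return c["eye"]+rays(c)*c["depth"][...,None]
def plane(c,z):
    r=rays(c); return c["eye"]+r*((z-c["eye"][2])/r[...,2])[...,None]
HSV=dict(red=[(0,150,60),(6,255,255)],orange=[(8,160,120),(20,255,255)],white=[(0,0,185),(179,40,255)],
 grey=[(0,0,90),(179,45,255)],dark=[(0,0,0),(179,255,60)],green=[(45,80,30),(85,255,255)],cork=[(8,60,60),(20,160,255)],pink=[(140,40,120),(179,140,255)])
def blobs(c,col,zlo,zhi,zp=None,box=None,amin=8,extra=None):
    """world-frame min-area rectangles of colour blobs whose depth height is in zlo..zhi"""
    hsv=cv2.cvtColor(c["image"],cv2.COLOR_BGR2HSV); P=cloud(c)
    m=cv2.inRange(hsv,*HSV[col])>0 if col else np.ones(P.shape[:2],bool)
    m&=(P[...,2]>zlo)&(P[...,2]<zhi)
    if box: m&=(P[...,0]>box[0])&(P[...,0]<box[1])&(P[...,1]>box[2])&(P[...,1]<box[3])
    n,l,s,_=cv2.connectedComponentsWithStats(m.astype(np.uint8),connectivity=8); out=[]
    for i in range(1,n):
        if s[i,4]<amin: continue
        k=l==i; z=np.median(P[k][:,2]); Q=plane(c,z if zp is None else zp)[k][:,:2].astype(np.float32)
        (cx,cy),(a,b),t=cv2.minAreaRect(Q)
        if a<b: a,b,t=b,a,t+90
        t=(t+90)%180-90
        out.append(dict(n=int(s[i,4]),z=round(float(z),1),c=(round(cx,1),round(cy,1)),L=round(a,1),W=round(b,1),ang=round(t,1),mean=Q.mean(0).round(1).tolist()))
    return out
def show(t,bs):
    for b in bs: print(t,*[f"{k}={v}" for k,v in b.items()])
def q(a,deg=True):
    """tool down, closing line (tool y) along world angle a"""
    a=np.radians(a) if deg else a; s,c=np.sin(a),np.cos(a)
    x=R.from_matrix([[-s,c,0],[c,s,0],[0,0,-1]]).as_quat(); return np.array([x[3],x[0],x[1],x[2]])
E
python3 - <<'E'
from h import *
for n in("top","side"):
    c=dict(np.load(f"/tmp/{n}0.npz"))
    print("==",n)
    A=(250,750,-420,520)
    show("rib",blobs(c,"red",25,75,box=(250,600,330,460)))
    show("steel",blobs(c,"grey",4,20,box=(250,600,330,460),amin=30))
    show("cork",blobs(c,"cork",-4,10,box=(250,600,330,460),amin=20))
    show("handle",blobs(c,"white",30,60,box=(250,600,180,330)))
    show("card",blobs(c,"green",2,16,box=(250,600,150,330),amin=60))
    show("knob",blobs(c,"orange",85,115,box=(350,650,-100,100)))
    show("board",blobs(c,None,54,75,box=(430,650,-100,100),amin=60))
    show("boardg",blobs(c,"green",52,68,box=(400,650,-100,100),amin=60))
    show("ledge",blobs(c,"grey",44,54,box=(250,500,-150,130),amin=60))
    show("rack",blobs(c,"dark",10,60,box=(400,700,-420,-150),amin=10))
    show("floor",blobs(c,"grey",1,10,box=(400,700,-420,-150),amin=30))
E
python3 - <<'E'
import cv2,numpy as np
a=cv2.imread("pics/top0.png"); 
cv2.imwrite("pics/crop0.png",cv2.resize(a[100:250,230:440],None,fx=3.8,fy=3.8,interpolation=cv2.INTER_NEAREST))
E
```

```text
== top
rib n=14 z=57.6 c=(524.8, 411.1) L=24.3 W=5.4 ang=-0.2 mean=[523.7000122070312, 411.1000061035156]
steel n=643 z=11.1 c=(522.1, 412.7) L=157.7 W=42.4 ang=-3.5 mean=[516.0999755859375, 411.29998779296875]
cork n=214 z=3.5 c=(515.1, 415.1) L=166.0 W=52.1 ang=-3.6 mean=[487.70001220703125, 420.0]
cork n=25 z=2.8 c=(577.0, 386.5) L=42.5 W=2.8 ang=-0.4 mean=[579.5, 386.70001220703125]
handle n=67 z=47.9 c=(533.9, 307.6) L=21.8 W=19.0 ang=88.5 mean=[534.0999755859375, 308.0]
handle n=68 z=48.4 c=(427.5, 319.4) L=21.5 W=21.5 ang=89.4 mean=[427.0, 317.8999938964844]
card n=530 z=8.2 c=(531.0, 265.2) L=108.7 W=53.2 ang=88.5 mean=[530.2999877929688, 263.6000061035156]
card n=539 z=8.2 c=(430.7, 275.7) L=106.4 W=54.2 ang=-84.9 mean=[430.6000061035156, 274.70001220703125]
knob n=83 z=104.0 c=(591.9, 17.2) L=47.4 W=14.0 ang=-85.8 mean=[592.5, 15.100000381469727]
board n=1783 z=59.9 c=(590.6, 17.3) L=123.0 W=120.1 ang=4.4 mean=[589.9000244140625, 18.299999237060547]
boardg n=1421 z=59.5 c=(591.7, 16.5) L=119.1 W=117.4 ang=4.2 mean=[588.0, 17.100000381469727]
ledge n=1483 z=49.6 c=(462.1, 8.
[... 1849 characters left out ...]
64.7000122070312, -366.0]
rack n=59 z=21.9 c=(658.1, -298.1) L=86.7 W=28.8 ang=2.0 mean=[661.0999755859375, -300.0]
rack n=68 z=23.1 c=(656.7, -231.4) L=88.5 W=29.5 ang=0.4 mean=[658.2999877929688, -232.6999969482422]
rack n=75 z=19.6 c=(655.4, -170.1) L=97.2 W=27.0 ang=1.2 mean=[659.5, -170.8000030517578]
floor n=63 z=6.4 c=(655.3, -354.7) L=81.2 W=42.9 ang=-16.9 mean=[654.9000244140625, -350.5]
floor n=30 z=6.6 c=(665.7, -284.3) L=67.6 W=31.5 ang=-8.7 mean=[672.0999755859375, -284.79998779296875]
floor n=36 z=6.1 c=(624.9, -277.9) L=57.4 W=34.3 ang=-70.8 mean=[628.7999877929688, -284.5]
floor n=56 z=5.9 c=(626.9, -210.5) L=83.3 W=41.4 ang=-58.5 mean=[632.2999877929688, -216.60000610351562]
```

View pics/crop0.png

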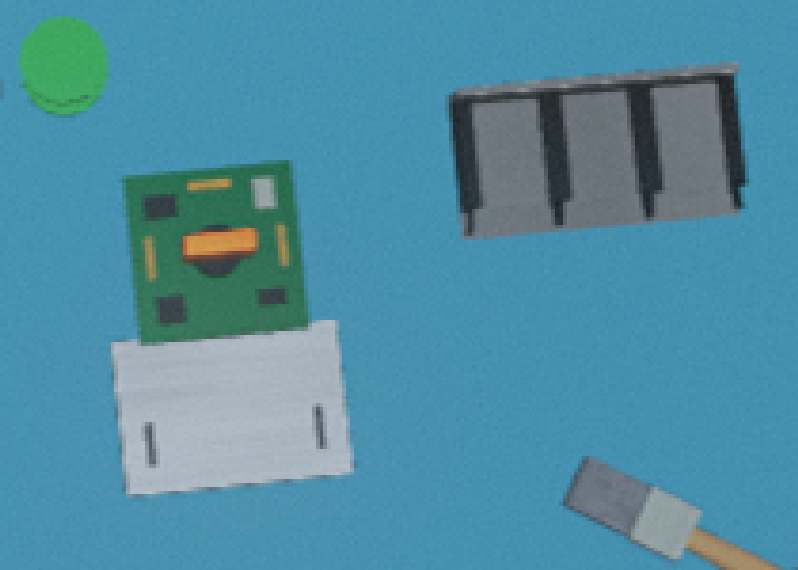

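The crop shows the board and knob centred near (288,166), the ledge below them, and the three-bay rack opening towards the robot. My measuring box cut off everything beyond x = 600, so I'm measuring again with wider limits.

```bash
cat >> h.py <<'E'
HSV["red"]=[(0,120,50),(7,255,255)]
HSV["redany"]=HSV["red"]
def look_cards(c,t=""):
    B=(250,750,120,400)
    H=blobs(c,"white",36,60,box=B,amin=15); C=blobs(c,"green",2,16,box=B,amin=80)
    show(t+"handle",H); show(t+"card",[b for b in C if 85<b["L"]<125 and 40<b["W"]<70]); return H,C
E
python3 - <<'E'
from h import *
from rig import bot
for n in("top","side"):
    c=dict(np.load(f"/tmp/{n}0.npz")); print("==",n)
    B=(350,750,330,480)
    look_cards(c)
    show("rib",blobs(c,"red",15,75,box=B)); show("ribtop",blobs(c,None,49,70,box=B))
    show("steel",blobs(c,"grey",4,20,box=B,amin=30))
    show("padall",blobs(c,None,1.8 if n=="top" else 4,20,box=B,amin=300))
    show("ledge",blobs(c,"grey",40,56,box=(350,560,-150,130),amin=60))
    P=cloud(c); m=(P[...,2]>14)&(P[...,2]<40)&(P[...,0]>560)&(P[...,0]<760)&(P[...,1]<-140)&(P[...,1]>-400)
    t=np.radians(4.1); X=P[m]@[np.cos(t),np.sin(t),0]; Y=P[m]@[-np.sin(t),np.cos(t),0]
    print("rack X pct",np.percentile(X,[0,1,50,99,100]).round(1),"Y",np.percentile(Y,[0,1,99,100]).round(1))
    show("bench",[dict(z=np.median(P[200:300,230:240][...,2]).round(2))])
for a in (0,90,180,-90):
    for p in ([530,411,150],[450,10,150],[591,17,150],[630,290,150],[420,318,150],[610,-330,150]):
        j=bot.ik(p,q(a)); print(a,p,None if j is None else np.round(j,2))
E
```

```text
== top
handle n=68 z=47.6 c=(641.9, 307.5) L=22.6 W=21.7 ang=78.1 mean=[642.0, 307.20001220703125]
handle n=67 z=47.9 c=(533.9, 307.6) L=21.8 W=19.0 ang=88.5 mean=[534.0999755859375, 308.0]
handle n=70 z=48.3 c=(427.5, 319.4) L=21.6 W=21.5 ang=89.4 mean=[427.1000061035156, 318.29998779296875]
card n=505 z=8.1 c=(632.3, 264.8) L=106.9 W=54.6 ang=77.9 mean=[630.9000244140625, 263.1000061035156]
card n=530 z=8.2 c=(531.0, 265.2) L=108.7 W=53.2 ang=88.5 mean=[530.2999877929688, 263.6000061035156]
card n=539 z=8.2 c=(430.7, 275.7) L=106.4 W=54.2 ang=-84.9 mean=[430.6000061035156, 274.70001220703125]
rib n=16 z=57.2 c=(524.9, 412.5) L=24.3 W=8.1 ang=-0.2 mean=[523.7999877929688, 411.8999938964844]
ribtop n=8 z=50.8 c=(720.9, 352.6) L=14.4 W=4.9 ang=51.6 mean=[721.0999755859375, 352.8999938964844]
ribtop n=122 z=55.7 c=(533.2, 412.2) L=57.2 W=15.0 ang=-3.8 mean=[532.9000244140625, 412.20001220703125]
steel n=764 z=11.0 c=(533.2, 412.0) L=180.0 W=42.4 ang=-3.5 mean=[531.0999755859375, 410.79998779296875]
padall n=352 z=7.9 c=(715.8, 377.6) L=97.5 W=66.1 ang=88.4 mean=[725.7999877929688, 372.
[... 2063 characters left out ...]
90 [630, 290, 150] [ 0.38  0.71  1.15 -0.    1.28 -1.19]
90 [420, 318, 150] [ 0.58  0.36  1.7  -0.    1.09 -0.99]
90 [610, -330, 150] [-0.55  0.71  1.15 -0.    1.28 -2.12]
180 [530, 411, 150] [ 0.61  0.66  1.24 -0.    1.25 -2.54]
180 [450, 10, 150] None
180 [591, 17, 150] None
180 [630, 290, 150] None
180 [420, 318, 150] None
180 [610, -330, 150] None
-90 [530, 411, 150] [ 0.61  0.66  1.24 -0.    1.25  2.18]
-90 [450, 10, 150] [-0.06  0.2   1.9  -0.    1.04  1.51]
-90 [591, 17, 150] [-0.03  0.49  1.51 -0.    1.15  1.54]
-90 [630, 290, 150] [ 0.38  0.71  1.15 -0.    1.28  1.95]
-90 [420, 318, 150] [ 0.58  0.36  1.7  -0.    1.09  2.15]
-90 [610, -330, 150] [-0.55  0.71  1.15 -0.    1.28  1.02]
```

Both views agree. The straightedge centre is (533,412) at -3.6°, and the fixture is about (591.5,17) at 4.25°. The card handles are at (642,307), (534,308) and (427.5,318.5), and the middle bay line passes (657.5,-269) at about 4.0°. Top-view heights read 48, 56, 60, 50 and 104 mm, as they should. Now I lay the straightedge for the first check.

```bash
cat >> h.py <<'E'
FC=np.array([591.5,17.0]); FT=4.25
def fx(x,y=0.,z=0.):
    t=np.radians(FT); return [FC[0]+x*np.cos(t)-y*np.sin(t),FC[1]+x*np.sin(t)+y*np.cos(t),z]
def st(bot,t=""):
    s=bot.read_state(); print(t,"t=%.1f"%s["clock"],s["ee_pos"].round(1),"F",s["ft_force"].round(1),"w %.1f g %.1f"%(s["grip_width"],s["grip_force"])); return s
def lay(bot):
    """straightedge held, over ledge at fixture x -110: set down, slide to board, release, nudge flush, lift"""
    print(bot.servo_line(fx(-110,0,78),speed=30,until_force=6)); s=st(bot,"down"); z=s["ee_pos"][2]
    print(bot.servo_line(fx(-70,0,z),speed=25,until_force=8)); st(bot,"slid")
    bot.move_gripper(30); x=bot.read_state()["ee_pos"]
    bot.servo_line([x[0],x[1],z+1],speed=40)
    t=np.radians(FT); n=np.array([np.cos(t),np.sin(t),0])
    print(bot.servo_line(x+[0,0,1]+25*n,speed=20,until_force=4)); st(bot,"nudged")
    x=bot.read_state()["ee_pos"]; bot.servo_line(x-8*n,speed=40); bot.move_gripper(60)
    x=bot.read_state()["ee_pos"]; bot.servo_line([x[0],x[1],150],speed=120); bot.dwell(0.5)
def snap(bot,name,crop=None,k=4):
    c=bot.read_camera("top" if "side" not in name else "side"); im=c["image"]
    if crop: im=cv2.resize(im[crop[0]:crop[1],crop[2]:crop[3]],None,fx=k,fy=k)
    cv2.imwrite(f"pics/{name}.png",im); return c
E
python3 - <<'E'
from h import *
from rig import bot
bot.move_to([533,412,140],q(86.4)); st(bot)
c=bot.read_camera("side")
bot.servo_line([533,412,36],speed=120); bot.move_gripper(0,grip_force=40); st(bot,"grip")
bot.servo_line([533,412,125],speed=100); st(bot,"lift")
bot.servo_line(fx(-110,0,125),attitude=q(FT),speed=180); st(bot,"over")
c=bot.read_camera("top")
show("cork",blobs(c,"cork",-4,8,box=(380,680,350,470),amin=200))
show("padall",blobs(c,None,1.7,12,box=(380,680,350,470),amin=300))
lay(bot); st(bot,"up"); c=snap(bot,"lay1",(130,260,220,360),5)
E
```

```text
t=3.5 [533.5 411.4 140.1] F [ 0.3 -0.3  0.3] w 85.3 g 0.0
grip t=5.2 [533.1 412.   36.2] F [-0.8 -0.8  2.7] w 13.8 g 40.6
lift t=6.2 [532.7 411.8 124. ] F [ 0.3 -0.5 -5.8] w 13.6 g 39.5
over t=8.6 [481.8   9.3 125. ] F [-0.5 -0.1 -5.6] w 13.4 g 39.5
cork n=1303 z=3.0 c=(535.1, 413.7) L=206.3 W=52.4 ang=-3.8 mean=[534.5999755859375, 413.8999938964844]
padall n=1272 z=3.9 c=(528.6, 417.8) L=248.4 W=103.4 ang=-0.1 mean=[528.2000122070312, 415.1000061035156]
True
down t=9.9 [481.8   8.9  83.1] F [-3.3 -0.8  7.2] w 13.5 g 41.3
True
slid t=10.2 [481.8   8.9  83.1] F [-2.   0.3  6.1] w 13.7 g 40.9
True
nudged t=11.4 [491.    9.7  83.4] F [ 1.2  0.4 -0.7] w 30.0 g 0.0
up t=13.4 [483.1   9.1 149.9] F [-0.2  0.1 -0.6] w 60.1 g 0.0
```

View pics/lay1.png

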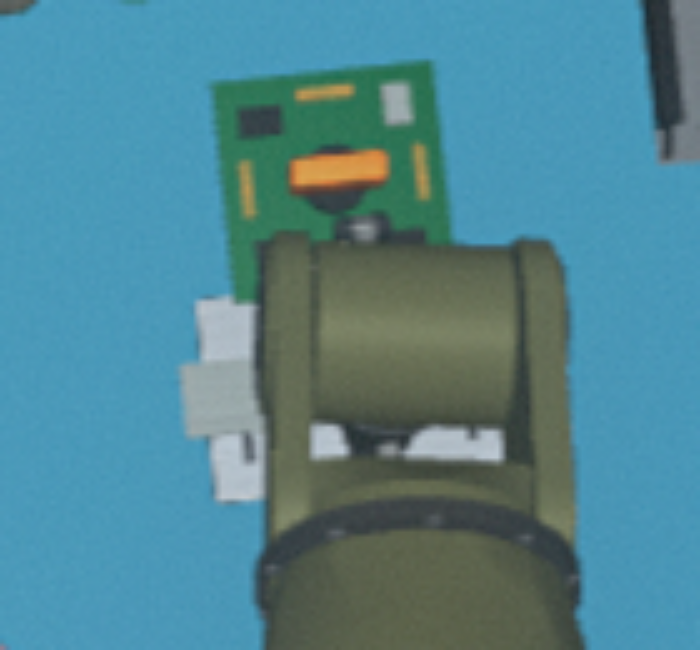

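The gripper hides the middle, but the grey straightedge is visible at left, about 20 mm short of the board edge. The force trip fired on first contact. I'll regrip without downward preload, slide it home with a higher threshold, then release and nudge it.

```bash
cat >> h.py <<'E'
N=np.array([np.cos(np.radians(FT)),np.sin(np.radians(FT)),0])
def pos(bot): return bot.read_state()["ee_pos"]
def flush(bot,zt=82):
    """gripper open, above the straightedge standing on the ledge: grip, slide to the board, release, nudge, lift"""
    p=pos(bot); bot.servo_line([p[0],p[1],zt],speed=80); bot.move_gripper(0,grip_force=30); st(bot,"grip")
    p=pos(bot); bot.servo_line([p[0],p[1],zt+.5],speed=20); st(bot,"free"); p=pos(bot)
    print(bot.servo_line(p+50*N,speed=15,until_force=12)); s=st(bot,"slid"); print("moved",(s["ee_pos"]-p)@N,"F x",(s["ee_pos"][:2]-FC)@N[:2])
    bot.move_gripper(24); bot.dwell(.2); p=pos(bot)
    print(bot.servo_line(p+15*N,speed=8,until_force=7)); s=st(bot,"nudged"); print("moved",(s["ee_pos"]-p)@N)
    bot.servo_line(s["ee_pos"]-5*N,speed=30); bot.move_gripper(50)
    p=pos(bot); bot.servo_line([p[0],p[1],150],speed=120); bot.dwell(.5)
E
python3 - <<'E'
from h import *
from rig import bot
p=pos(bot); bot.servo_line(fx(-110,0,150),speed=60)
flush(bot)
p=pos(bot); bot.servo_line(p+[-30,170,80],speed=250); st(bot)
c=snap(bot,"lay1b",(130,260,220,360),5)
g=blobs(c,None,98,110,box=(450,620,-80,100)); show("top",g)
show("rib",blobs(c,"red",80,115,box=(420,560,-80,100)))
show("steel",blobs(c,"grey",54,64,box=(420,560,-120,130),amin=100))
show("board",blobs(c,"green",54,75,box=(430,680,-100,110),amin=60))
E
```

```text
grip t=15.2 [482.1   8.9  82.4] F [-0.6 -0.2  4.9] w 13.4 g 30.9
free t=15.4 [482.    8.9  82.4] F [-0.4  1.2  0.9] w 13.6 g 30.6
True
slid t=17.4 [513.4  11.2  82.4] F [-2.9  0.4  6.8] w 13.4 g 31.3
moved 31.500808718516232 F x -78.3358413530926
True
nudged t=18.8 [518.1  11.6  81.8] F [-2.3 -0.3  2.1] w 24.2 g 1.4
moved 4.977210617074201
 t=21.6 [483.1 180.5 229.2] F [0.4 0.3 0.1] w 50.2 g 0.0
top n=117 z=104.1 c=(591.8, 17.2) L=47.8 W=16.5 ang=-86.7 mean=[591.7999877929688, 17.5]
top n=119 z=101.8 c=(511.9, 14.5) L=58.0 W=13.9 ang=-85.7 mean=[512.0, 14.199999809265137]
rib n=88 z=101.8 c=(511.9, 13.2) L=54.9 W=12.1 ang=-85.7 mean=[511.6000061035156, 14.0]
steel n=767 z=57.7 c=(512.3, 12.9) L=177.2 W=40.5 ang=-85.9 mean=[511.3999938964844, 13.199999809265137]
board n=1432 z=59.7 c=(591.8, 16.4) L=118.8 W=117.7 ang=4.2 mean=[589.2999877929688, 16.200000762939453]
```

View pics/lay1b.png

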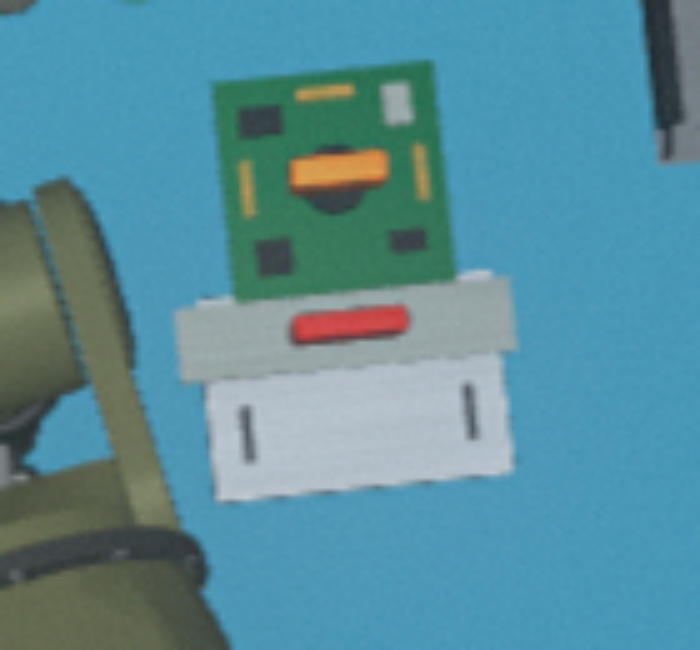

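The straightedge lies flush on the board edge: centre 80 mm from the axis, both at about 4.2°, with the arm clear. Next I draw it back and turn the table.

Run:
```python
from h import *
from rig import bot
bot.move_to([511.5,12.5,150],q(FT)); bot.servo_line([511.5,12.5,82],speed=100); bot.move_gripper(0,grip_force=30)
p=pos(bot); st(bot,"grip"); bot.servo_line([p[0],p[1],83],speed=20)
bot.servo_line(pos(bot)-50.5*N,speed=60); s=st(bot,"drawn"); print("Fx",(s["ee_pos"][:2]-FC)@N[:2])
bot.move_gripper(50); p=pos(bot); bot.servo_line([p[0],p[1],160],speed=120)
bot.servo_line([591.5,17.2,160],speed=120); bot.servo_line([591.5,17.2,94],speed=80)
c=bot.read_camera("top"); show("rib",blobs(c,"red",80,115,box=(420,560,-80,100)))
bot.move_gripper(0,grip_force=40); st(bot,"knob")
j=np.array(bot.read_state()["joint_positions"])
for a in(30,60,90):
    k=j.copy(); k[5]-=np.radians(a); bot.move_joints(k)
s=st(bot,"turned"); print(s["moment"].round(2))
bot.move_gripper(50); bot.dwell(.3); p=pos(bot); bot.servo_line([p[0],p[1],170],speed=120)
bot.servo_line([p[0]-40,p[1]+200,230],speed=250); bot.dwell(.5); st(bot)
c=snap(bot,"turn",(130,260,220,360),5)
show("knob",blobs(c,"orange",85,115,box=(500,680,-100,110)))
show("rib",blobs(c,"red",80,115,box=(420,560,-80,100)))
show("steel",blobs(c,"grey",54,64,box=(420,560,-120,130),amin=100))
show("board",blobs(c,"green",54,75,box=(430,680,-100,110),amin=60))
```

```text
grip t=23.7 [511.9  12.5  82.6] F [0.5 0.3 5.5] w 13.9 g 30.6
drawn t=24.9 [461.5   8.7  82.7] F [-0.2 -0.2 -4.2] w 13.7 g 29.3
Fx -130.27119548206895
knob t=28.8 [592.9  17.3  94.7] F [11.3  1.5 -1.7] w 15.2 g 47.3
turned t=30.5 [590.1  14.   94.7] F [-29.2 -25.5  16. ] w 15.5 g 49.9
[-3.92  4.34 -0.05]
 t=33.5 [552.9 217.2 230. ] F [-0.1 -0.2 -0. ] w 50.1 g 0.0
knob n=78 z=104.5 c=(591.2, 17.2) L=45.4 W=13.9 ang=3.8 mean=[591.7999877929688, 16.5]
rib n=65 z=102.3 c=(481.3, -8.6) L=53.8 W=10.2 ang=-84.3 mean=[481.20001220703125, -6.800000190734863]
steel n=797 z=57.6 c=(479.9, -6.7) L=180.6 W=42.5 ang=-84.7 mean=[480.3999938964844, -6.800000190734863]
board n=1446 z=59.7 c=(591.7, 16.4) L=119.1 W=117.7 ang=4.2 mean=[591.5, 15.100000381469727]
```

View pics/turn.png

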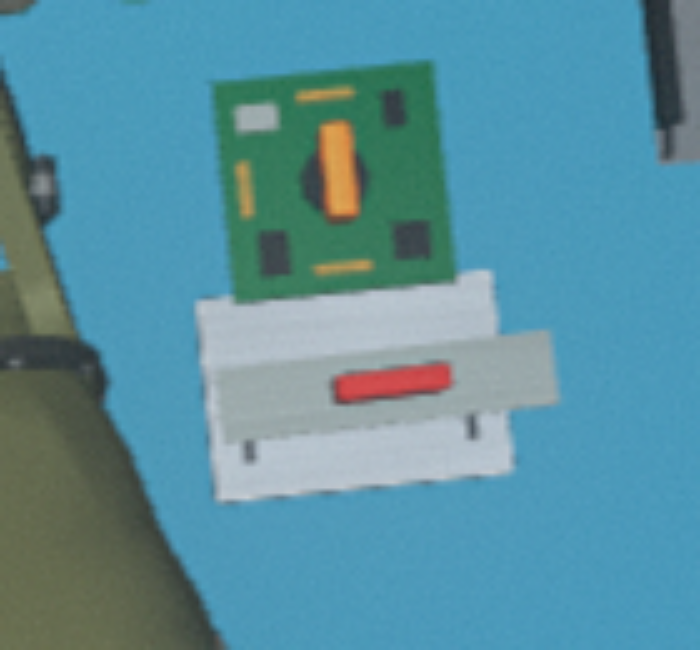

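The table has turned one click: the knob now lies along x at 3.8° and the board sits at 4.2°. The straightedge was knocked to about (480.5,-7) at 5.4°, still clear of the board. I regrip it, centre it and lay it flush.

Run:
```python
from h import *
from rig import bot
bot.move_to([481,-7,150],q(5.4)); bot.servo_line([481,-7,82],speed=100); bot.move_gripper(0,grip_force=40); st(bot,"grip")
p=pos(bot); bot.servo_line([p[0],p[1],95],speed=60); bot.servo_line(fx(-112,0,95),attitude=q(FT),speed=60)
bot.servo_line(fx(-112,0,83),speed=40); st(bot,"down"); bot.move_gripper(40); bot.dwell(.2)
flush(bot)
p=pos(bot); bot.servo_line(p+[-30,170,80],speed=250); st(bot)
c=snap(bot,"lay2",(130,260,220,360),5)
show("knob",blobs(c,"orange",85,115,box=(500,680,-100,110)))
show("rib",blobs(c,None,98,110,box=(420,560,-80,100)))
show("steel",blobs(c,"grey",54,64,box=(420,560,-120,130),amin=100))
show("board",blobs(c,"green",54,75,box=(430,680,-100,110),amin=60))
```

```text
grip t=35.9 [481.3  -7.   82.5] F [0.6 0.1 5.4] w 13.4 g 44.4
down t=37.1 [479.7   8.6  82.5] F [-0.1  0.3 -5. ] w 13.3 g 43.0
grip t=38.3 [479.8   8.7  82. ] F [-1.7 -0.1  0.4] w 13.3 g 33.9
free t=38.5 [479.6   8.7  82.2] F [-0.3  0.9 -4.3] w 13.4 g 33.2
True
slid t=40.6 [513.3  11.2  82.1] F [-2.6 -0.8  6.6] w 13.9 g 34.7
moved 33.833217195393885 F x -78.39206665479887
True
nudged t=42.0 [518.1  11.7  80.9] F [-0.1  1.4 -0. ] w 23.9 g 0.1
moved 5.403527045826123
 t=44.8 [483.  180.5 229.2] F [-0.4 -0.4 -0.6] w 50.2 g 0.0
knob n=85 z=104.1 c=(591.3, 17.2) L=45.4 W=14.4 ang=3.8 mean=[592.2000122070312, 16.700000762939453]
rib n=121 z=102.0 c=(512.4, 10.9) L=59.5 W=14.0 ang=-86.3 mean=[512.2999877929688, 11.399999618530273]
steel n=768 z=58.0 c=(512.0, 9.4) L=176.9 W=43.2 ang=-86.5 mean=[511.79998779296875, 9.699999809265137]
board n=1436 z=59.6 c=(591.8, 16.4) L=118.8 W=117.7 ang=4.3 mean=[591.5, 14.899999618530273]
```

View pics/lay2.png

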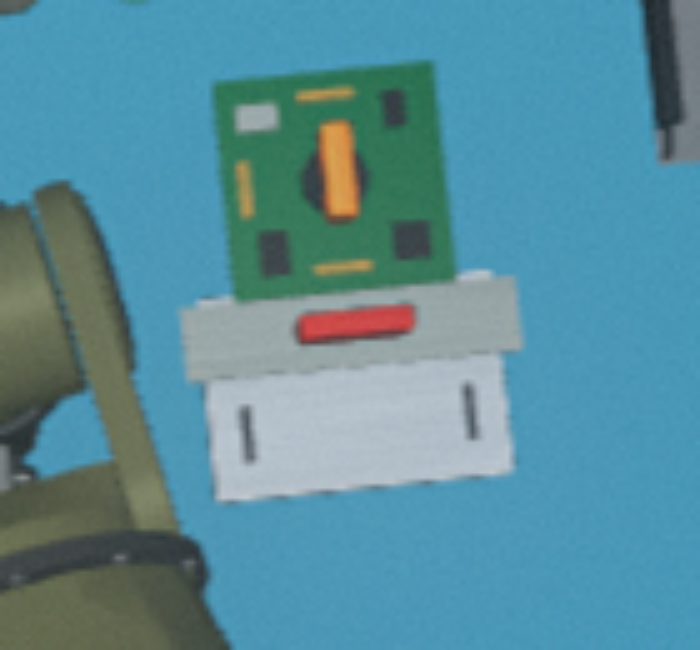

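It looks flush, at 80 mm, but the measured angles differ by about 0.5°. I'll fit the facing edges more precisely before moving on.

```bash
cat >> h.py <<'E'
def edges(c):
    """per fixture-y strip: front edge of the bar and the board's near edge, fixture x, by colour step in the green excess"""
    im=cv2.GaussianBlur(c["image"],(3,3),0).astype(np.float32); g=im[...,1]-im[...,2]   # G-R: board high, steel ~0
    f=c["depth"].shape[0]/2/np.tan(np.radians(float(c["fovy"]))/2); a=c["attitude"]; M=R.from_quat([a[1],a[2],a[3],a[0]]).as_matrix()
    def samp(src,x,y,z):
        P=(np.stack([FC[0]+x*N[0]-y*N[1],FC[1]+x*N[1]+y*N[0],np.full_like(x,z)],-1)-c["eye"])@M
        return cv2.remap(src,(P[...,0]/P[...,2]*f+c["cx"]).astype(np.float32),(P[...,1]/P[...,2]*f+c["cy"]).astype(np.float32),cv2.INTER_LINEAR)
    xs=np.arange(-110,-45,.25); ys=np.concatenate([np.arange(-55,-33,2.),np.arange(37,56,2.)])
    X,Y=np.meshgrid(xs,ys); o={}
    V=samp(g,X,Y,59.); o["board|bar"]=[(xs[i],y) for y,v in zip(ys,V) for i in [np.argmax(np.gradient(v))]]
    xs2=np.arange(-125,-85,.25); ys=np.arange(-70,70,4.); X,Y=np.meshgrid(xs2,ys); V=samp(im.sum(2),X,Y,58.)
    o["bar rear"]=[(xs2[i],y) for y,v in zip(ys,V) for i in [np.argmin(np.gradient(v))]]
    for k,p in o.items():
        p=np.array(p,np.float32); vx,vy,x0,y0=cv2.fitLine(p,cv2.DIST_HUBER,0,.01,.01).ravel()
        print(k,"x at y=0: %.1f"%(x0-y0*vx/vy),"tilt deg vs FT %.2f"%np.degrees(np.arctan(-vx/vy)),"rms %.2f"%np.std(p[:,0]-x0-(p[:,1]-y0)*vx/vy))
E
python3 - <<'E'
from h import *
from rig import bot
for n in("top","top","side"):
    c=bot.read_camera(n); edges(c)
    np.savez(f"/tmp/{n}2.npz",**c)
c=dict(np.load("/tmp/top2.npz")); 
for r in (blobs(c,"green",54,64,box=(430,680,-100,110),amin=60),blobs(c,"grey",54,64,box=(420,560,-120,130),amin=100)): show("",r)
E
```

```text
board|bar x at y=0: -59.2 tilt deg vs FT 0.33 rms 2.29
bar rear x at y=0: -98.9 tilt deg vs FT 0.16 rms 7.31
board|bar x at y=0: -59.4 tilt deg vs FT 0.34 rms 2.29
bar rear x at y=0: -98.9 tilt deg vs FT 0.16 rms 7.30
board|bar x at y=0: -50.4 tilt deg vs FT 5.29 rms 1.04
bar rear x at y=0: -101.9 tilt deg vs FT 0.10 rms 7.18
 n=1366 z=59.5 c=(591.8, 16.4) L=118.8 W=117.7 ang=4.3 mean=[591.5999755859375, 14.5]
 n=764 z=57.8 c=(511.7, 9.7) L=176.9 W=42.0 ang=-85.9 mean=[511.79998779296875, 9.399999618530273]
```

The bar's rear face and the contact line agree to about 0.2°, and contact is at x = -59.3, so it is flush. Now I take the straightedge back to its pad.

Run:
```python
from h import *
from rig import bot
bot.move_to([512,10.8,150],q(FT)); bot.servo_line([512,10.8,83],speed=100); bot.move_gripper(0,grip_force=50); st(bot,"grip")
bot.servo_line(pos(bot)-30*N+[0,0,1],speed=60)
p=pos(bot); bot.servo_line([p[0],p[1],125],speed=100); st(bot,"lift")
P=[535.1,413.6]
bot.servo_line(P+[125],attitude=q(86.2),speed=150); st(bot,"over")
bot.servo_line(P+[45],speed=80); print(bot.servo_line(P+[30],speed=20,until_force=5)); st(bot,"down")
bot.move_gripper(50); bot.servo_line(P+[150],speed=120); bot.servo_line([480,240,230],speed=250); bot.dwell(.3); st(bot)
c=snap(bot,"pad"); B=(380,680,350,470); np.savez("/tmp/pad.npz",**c)
show("ribtop",blobs(c,None,49,70,box=B)); show("steel",blobs(c,"grey",5,20,box=B,amin=30))
show("cork",blobs(c,"cork",-4,8,box=B,amin=10))
show("knob",blobs(c,"orange",85,115,box=(500,680,-100,110)))
look_cards(c)
```

```text
grip t=47.0 [512.3  10.8  83.6] F [-0.6  0.1  5.9] w 13.4 g 49.8
lift t=48.2 [482.3   8.5 124.7] F [ 0.1  0.8 -5.3] w 13.3 g 48.7
over t=51.1 [535.2 413.3 125.1] F [-0.1 -0.8 -4.6] w 13.7 g 48.7
True
down t=52.8 [535.1 413.7  36.6] F [-1.8 -0.4  5.4] w 13.1 g 50.2
 t=55.6 [479.9 240.4 229.5] F [-0.3  0.9  0.2] w 50.3 g 0.0
ribtop n=117 z=56.2 c=(537.4, 415.4) L=59.6 W=13.5 ang=-0.2 mean=[537.7999877929688, 415.70001220703125]
steel n=335 z=11.0 c=(587.2, 412.9) L=79.5 W=44.4 ang=-3.9 mean=[593.5, 410.20001220703125]
steel n=250 z=11.2 c=(480.5, 422.0) L=69.7 W=39.4 ang=3.9 mean=[474.79998779296875, 423.8999938964844]
cork n=130 z=3.4 c=(594.7, 409.4) L=86.5 W=52.1 ang=-4.2 mean=[607.7000122070312, 396.20001220703125]
cork n=100 z=3.2 c=(442.9, 419.4) L=50.7 W=19.5 ang=88.6 mean=[439.6000061035156, 420.6000061035156]
knob n=63 z=104.7 c=(591.0, 17.3) L=45.2 W=14.2 ang=3.8 mean=[594.5, 15.600000381469727]
knob n=8 z=105.0 c=(578.3, 21.6) L=13.0 W=2.6 ang=-1.8 mean=[577.5999755859375, 21.0]
handle n=70 z=48.0 c=(641.8, 307.3) L=23.2 W=21.6 ang=77.0 mean=[641.9000244140625, 307.20001220703125]
handle n=71 z=48.2 c=(427.5, 319.5) L=21.6 W=21.5 ang=89.4 mean=[427.29998779296875, 318.6000061035156]
card n=516 z=8.0 c=(632.3, 264.8) L=106.9 W=54.6 ang=77.9 mean=[630.9000244140625, 263.20001220703125]
```

View pics/pad.png

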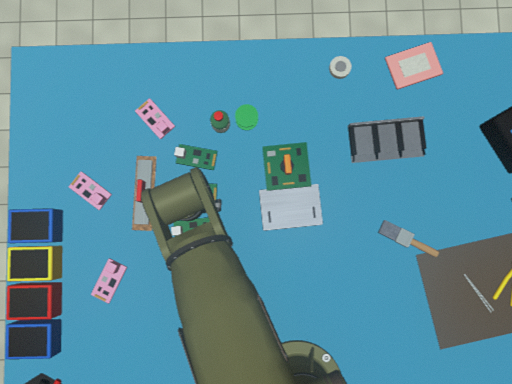

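The view shows the straightedge back on the pad at (144,193) with the arm partly over it. All three cards are still in place, and I'll check the pad again once the arm is clear. Now the first card, at (642,307), goes to the -y bay.

```bash
cat >> h.py <<'E'
RO=np.array([666.0,-268.6]); RT=4.0
def rk(x,y,z):
    t=np.radians(RT); return [RO[0]+x*np.cos(t)-y*np.sin(t),RO[1]+x*np.sin(t)+y*np.cos(t),z]
def rel(p):
    t=np.radians(RT); d=np.asarray(p)[:2]-RO; return np.round([d[0]*np.cos(t)+d[1]*np.sin(t),-d[0]*np.sin(t)+d[1]*np.cos(t)],1)
def fetch(bot,h,yaw):
    """grip the card handle at h=(x,y); yaw = closing angle = card x direction"""
    h=list(h); bot.move_gripper(70); bot.move_to(h+[150],q(yaw)); bot.servo_line(h+[33],speed=120)
    bot.move_gripper(0,grip_force=60); st(bot,"grip"); p=pos(bot); bot.servo_line([p[0],p[1],60],speed=60)
    bot.servo_line([p[0],p[1],150],speed=150); return st(bot,"lift")["grip_width"]
def insert(bot,y):
    bot.servo_line(rk(-165,y,150),attitude=q(RT),speed=200); st(bot,"at rack")
    bot.servo_line(rk(-165,y,41),speed=100); st(bot,"low")
    print(bot.servo_line(rk(-40,y,41),speed=40,until_force=14)); s=st(bot,"in"); print("rack xy",rel(s["ee_pos"]))
E
python3 - <<'E'
from h import *
from rig import bot
w=fetch(bot,(642.3,307),-102.3)
if w>20: insert(bot,-66)
c=snap(bot,"ins1",(90,210,300,460),5)
B=(380,680,350,470)
show("ribtop",blobs(c,None,49,70,box=B)); show("steel",blobs(c,"grey",5,20,box=B,amin=30)); show("cork",blobs(c,"cork",-4,8,box=B,amin=10))
look_cards(c)
E
```

```text
grip t=60.3 [642.5 307.1  33.5] F [-1.1  0.2  4.8] w 24.6 g 59.8
lift t=61.7 [642.1 306.9 148.7] F [ 0.5  0.1 -2. ] w 24.0 g 59.1
at rack t=65.2 [ 506.1 -345.7  150. ] F [-1.  -0.4 -2.3] w 24.3 g 59.1
low t=66.4 [ 506.3 -346.2   41.7] F [-0.7  0.8 -2.2] w 24.1 g 59.1
True
in t=68.9 [ 619.3 -340.    40.5] F [ 0.4 -3.3  0.7] w 24.2 g 61.2
rack xy [-51.6 -68. ]
ribtop n=119 z=56.0 c=(537.4, 415.2) L=59.6 W=15.6 ang=-4.3 mean=[538.0999755859375, 415.29998779296875]
steel n=754 z=11.0 c=(537.0, 416.6) L=180.3 W=45.4 ang=-4.1 mean=[536.2999877929688, 414.20001220703125]
cork n=308 z=3.0 c=(535.2, 413.3) L=206.3 W=51.7 ang=-3.6 mean=[524.2000122070312, 403.70001220703125]
handle n=72 z=47.4 c=(534.0, 307.6) L=22.0 W=19.0 ang=88.5 mean=[534.0, 307.6000061035156]
handle n=74 z=48.3 c=(427.5, 318.1) L=24.2 W=21.5 ang=89.4 mean=[426.8999938964844, 317.79998779296875]
card n=526 z=8.3 c=(531.0, 265.1) L=108.5 W=53.2 ang=88.5 mean=[530.4000244140625, 263.3999938964844]
card n=545 z=8.2 c=(430.7, 275.2) L=107.5 W=54.2 ang=-84.9 mean=[430.6000061035156, 274.29998779296875]
```

View pics/ins1.png

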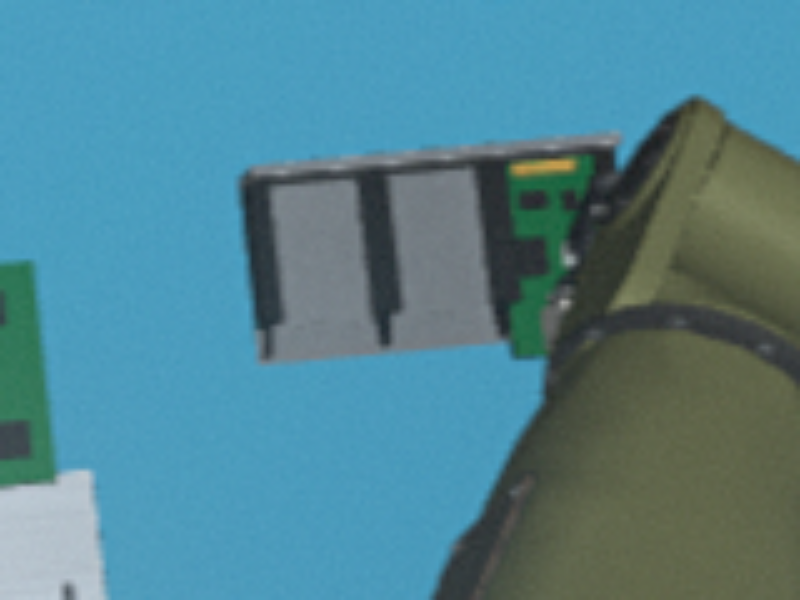

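The card is in the right-hand bay with its front at the back stop, near (545,165) in the crop. The tool stopped 4 mm before my estimate. I'll let go and push it with one finger to make sure it is home.

```bash
cat >> h.py <<'E'
def home(bot,y):
    """let go, push the handle home with the rear finger, back off, rise"""
    t=np.radians(RT); n=np.array([np.cos(t),np.sin(t),0])
    bot.move_gripper(36); bot.dwell(.2); p=pos(bot); print("released",rel(p))
    print(bot.servo_line(p+20*n,speed=10,until_force=15)); s=st(bot,"push"); print("rack xy",rel(s["ee_pos"]),"adv %.1f (gap 6)"%((s["ee_pos"]-p)@n))
    bot.servo_line(s["ee_pos"]-6*n,speed=30); bot.move_gripper(50); p=pos(bot); bot.servo_line([p[0],p[1],150],speed=120)
def look_rack(c):
    B=(560,740,-400,-150)
    show("rhandle",blobs(c,"white",40,70,box=(540,740,-400,-150),amin=15)); show("rslab",blobs(c,"green",6,24,zp=13,box=(540,740,-400,-150),amin=60))
E
python3 - <<'E'
from h import *
from rig import bot
home(bot,-66)
bot.servo_line([480,-150,200],speed=250)
c=snap(bot,"ins1b",(90,210,300,460),5); look_rack(c)
E
```

```text
released [-52.1 -67.5]
True
push t=70.3 [ 624.7 -339.3   39.5] F [ 1.  -0.2 -0.1] w 36.2 g 0.0
rack xy [-46.2 -67.7] adv 5.9 (gap 6)
rhandle n=71 z=51.8 c=(618.4, -337.1) L=21.8 W=21.6 ang=-1.5 mean=[617.7000122070312, -336.79998779296875]
rslab n=422 z=12.2 c=(660.7, -336.7) L=110.1 W=53.8 ang=-1.2 mean=[665.2999877929688, -334.70001220703125]
```

View pics/ins1b.png

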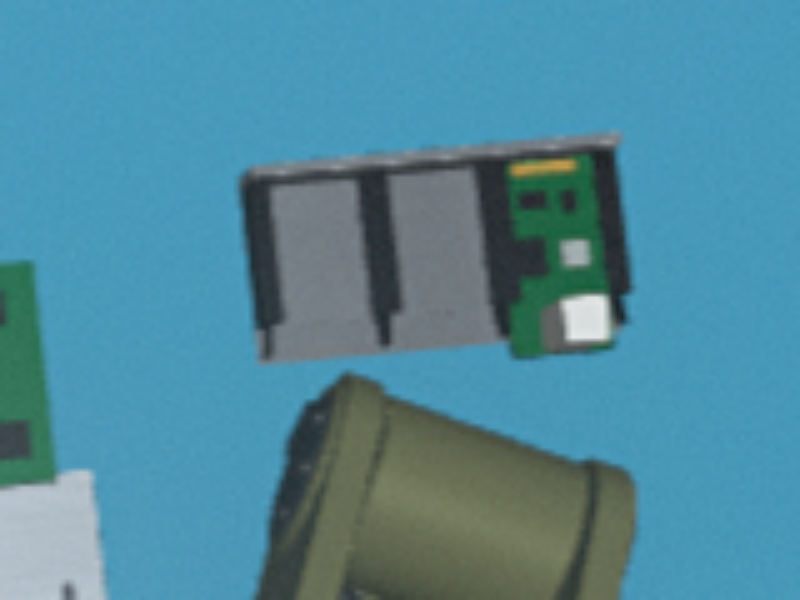

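The card sits in the right-hand bay with its handle at (585,320) in the crop. I'll calibrate the rack's x from the edge between floor and back stop in the empty bays, then compare the card's front edge to it.

```bash
cat >> h.py <<'E'
def prof(c,y,z,x0,x1,dy=8,step=2):
    """mean colour along rack x at rack y, height z"""
    f=c["depth"].shape[0]/2/np.tan(np.radians(float(c["fovy"]))/2); a=c["attitude"]; M=R.from_quat([a[1],a[2],a[3],a[0]]).as_matrix()
    X,Y=np.meshgrid(np.arange(x0,x1,step),np.arange(y-dy,y+dy+1,2.)); t=np.radians(RT)
    P=(np.stack([RO[0]+X*np.cos(t)-Y*np.sin(t),RO[1]+X*np.sin(t)+Y*np.cos(t),np.full_like(X,z,float)],-1)-c["eye"])@M
    V=cv2.remap(c["image"],(P[...,0]/P[...,2]*f+c["cx"]).astype(np.float32),(P[...,1]/P[...,2]*f+c["cy"]).astype(np.float32),cv2.INTER_LINEAR)
    return V.mean(0).astype(int)
E
python3 - <<'E'
from h import *
from rig import bot
c=bot.read_camera("top"); np.savez("/tmp/r1.npz",**c)
for y,z in((66,5),(0,5),(-66,13)):
    print(y,z); print([f"{x}:{v[0]},{v[1]},{v[2]}" for x,v in zip(range(34,70,2),prof(c,y,z,34,70))])
    print([f"{x}:{v[0]},{v[1]},{v[2]}" for x,v in zip(range(-76,-36,2),prof(c,y,z,-76,-36))])
s=[]
for x in (-10,10,30):   # lateral profile across the rack at lip height 24
    for y in np.arange(-104,104,1.): s.append((x,y,*prof(c,y,24,x,x+1,dy=0,step=1)[0]))
s=np.array(s)
for x in(-10,10,30):
    r=s[s[:,0]==x]; b=r[:,2:].sum(1)
    d=np.where((b[1:]<210)!=(b[:-1]<210))[0]; print(x,"dark edges at y",r[d,1])
E
```

```text
66 5
['34:132,125,116', '36:133,126,118', '38:133,127,118', '40:134,128,118', '42:133,126,117', '44:120,115,106', '46:88,83,77', '48:71,67,61', '50:78,75,68', '52:103,100,93', '54:128,123,116', '56:138,130,117', '58:154,138,106', '60:178,148,79', '62:186,152,70', '64:188,154,70', '66:187,154,73', '68:185,153,72']
['-76:84,82,60', '-74:94,90,62', '-72:111,101,64', '-70:132,116,67', '-68:154,131,69', '-66:168,140,69', '-64:179,148,71', '-62:184,153,73', '-60:185,154,72', '-58:183,152,73', '-56:172,146,85', '-54:143,131,107', '-52:132,125,116', '-50:131,125,118', '-48:132,125,117', '-46:132,126,116', '-44:132,125,116', '-42:132,125,116', '-40:131,125,115', '-38:131,124,114']
0 5
['34:127,120,112', '36:127,121,112', '38:127,121,113', '40:127,122,115', '42:126,119,112', '44:109,103,96', '46:81,77,71', '48:65,62,56', '50:77,75,68', '52:105,101,95', '54:130,124,120', '56:137,129,119', '58:154,137,100', '60:177,148,74', '62:186,154,70', '64:186,154,70', '66:186,154,72', '68:186,153,72']
['-76:182,150,72', '-74:183,151,73', '-72:182,151,72', '-70:182,150,72', '-68:183,151,73', '-66:183,151,73
[... 420 characters left out ...]
52:133,127,120', '54:135,126,114', '56:156,138,97', '58:178,149,78', '60:186,153,70', '62:185,152,70', '64:185,153,71', '66:186,154,72', '68:185,153,72']
['-76:183,151,72', '-74:183,151,70', '-72:185,153,72', '-70:184,152,71', '-68:175,145,68', '-66:123,108,62', '-64:90,88,71', '-62:91,92,91', '-60:111,112,110', '-58:147,147,143', '-56:158,159,154', '-54:155,155,151', '-52:154,154,149', '-50:154,154,149', '-48:154,154,150', '-46:154,154,150', '-44:154,155,151', '-42:156,157,154', '-40:159,160,156', '-38:154,160,147']
-10 dark edges at y [-101.  -85.  -64.  -25.   25.   40.   92.]
10 dark edges at y [-101.  -61.  -58.  -26.   26.   40.   91.]
30 dark edges at y [-101.  -25.   25.   40.   91.]
```

The floor ends at 45 in my frame and the card's front edge is at about 44.5, so the card is home; my rack x was 5 mm off. In y the robot centres about 1.7 mm lower. I correct both and fetch the second card.

```bash
cat >> h.py <<'E'
RO=np.array([661.5,-270.5])
E
python3 - <<'E'
from h import *
from rig import bot
c=bot.read_camera("top"); H,C=look_cards(c)
h=[b for b in H if abs(b["c"][0]-534)<40]
print(h)
if h and np.hypot(h[0]["c"][0]-534,h[0]["c"][1]-307.8)<4:
    w=fetch(bot,(534.2,307.5),-91.5)
    if w>20:
        insert(bot,0); home(bot,0)
        bot.servo_line([450,0,200],speed=250); bot.dwell(.2); c=snap(bot,"ins2",(90,250,120,460),2.3)
        H,C=look_cards(c); look_rack(c); np.savez("/tmp/r2.npz",**c)
        for y,z in((0,13),(-66,13)): print([f"{x}:{v[0]},{v[1]},{v[2]}" for x,v in zip(range(40,60,2),prof(c,y,z,40,60))])
E
```

```text
handle n=72 z=48.4 c=(533.9, 307.4) L=22.0 W=19.0 ang=88.5 mean=[533.9000244140625, 307.3999938964844]
handle n=73 z=48.8 c=(426.6, 318.1) L=22.6 W=22.5 ang=8.8 mean=[427.0, 317.8999938964844]
card n=529 z=8.1 c=(531.0, 265.1) L=108.6 W=53.2 ang=88.5 mean=[530.2999877929688, 263.6000061035156]
card n=548 z=8.2 c=(430.7, 275.2) L=107.3 W=54.4 ang=-85.1 mean=[430.3999938964844, 274.29998779296875]
[{'n': 72, 'z': 48.4, 'c': (533.9, 307.4), 'L': 22.0, 'W': 19.0, 'ang': 88.5, 'mean': [533.9000244140625, 307.3999938964844]}]
grip t=77.4 [534.4 307.6  33.6] F [-1.  -0.7  5.6] w 24.2 g 59.7
lift t=78.7 [534.  307.4 148.9] F [-1.1  0.6 -1.8] w 24.4 g 58.8
at rack t=81.8 [ 497.  -281.7  150. ] F [-0.8 -0.5 -1.6] w 24.4 g 59.0
low t=83.1 [ 497.2 -282.2   41.7] F [ 0.1  0.3 -2. ] w 24.2 g 59.0
True
in t=85.7 [ 614.6 -273.9   40.2] F [-0.1 -1.1 -0.3] w 24.0 g 59.6
rack xy [-47.   -0.1]
released [-47.2   0.1]
True
push t=87.1 [ 620.  -273.6   39.4] F [-0.8 -0.7  0.3] w 36.3 g 0.2
rack xy [-41.6  -0.2] adv 5.5 (gap 6)
handle n=72 z=47.8 c=(426.5, 318.5) L=23.0 W=22.6 ang=-81.2 mean=[427.0, 318.399
[... 160 characters left out ...]
W=21.4 ang=-1.5 mean=[617.9000244140625, -337.1000061035156]
rhandle n=65 z=51.6 c=(613.5, -270.1) L=21.6 W=19.1 ang=88.4 mean=[613.5, -271.1000061035156]
rslab n=425 z=11.9 c=(660.7, -336.7) L=110.1 W=54.0 ang=-1.0 mean=[665.4000244140625, -334.70001220703125]
rslab n=435 z=12.3 c=(656.9, -271.2) L=109.9 W=56.2 ang=-0.9 mean=[661.4000244140625, -269.1000061035156]
['40:67,107,79', '42:70,126,137', '44:75,143,170', '46:76,142,157', '48:72,118,102', '50:62,74,61', '52:69,66,58', '54:90,85,79', '56:123,117,111', '58:132,125,117']
['40:65,107,76', '42:69,125,129', '44:76,146,175', '46:76,145,163', '48:69,115,111', '50:60,69,59', '52:72,68,62', '54:101,95,90', '56:131,125,119', '58:131,124,115']
```

View pics/ins2.png

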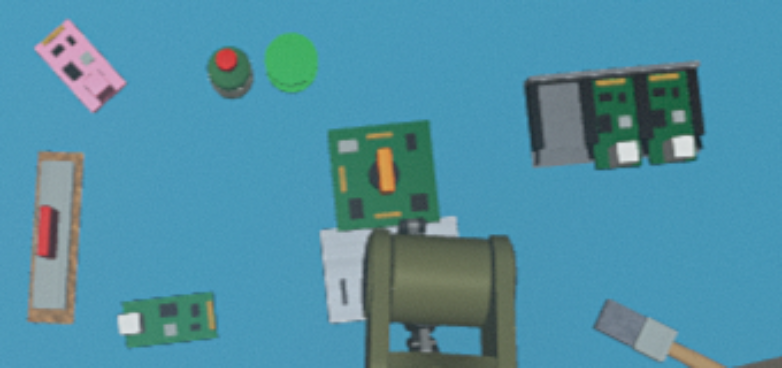

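Two cards are home in the right and middle bays. The straightedge lies on its pad, and the last card is at (428.5,318). That one goes to the +y bay.

Run:
```python
from h import *
from rig import bot
w=fetch(bot,(427.5,318.3),-84.9)
if w>20:
    insert(bot,66); home(bot,66)
    bot.servo_line([450,-60,220],speed=250); bot.dwell(.3); c=snap(bot,"ins3",(90,250,120,460),2.3)
    look_cards(c); look_rack(c); np.savez("/tmp/r3.npz",**c)
    for y in(66,0,-66): print([f"{x}:{v[0]},{v[1]},{v[2]}" for x,v in zip(range(44,56,2),prof(c,y,13,44,56))])
    show("knob",blobs(c,"orange",85,115,box=(500,680,-100,110))); show("board",blobs(c,"green",54,75,box=(430,680,-100,110),amin=60))
    B=(380,680,350,470); show("ribtop",blobs(c,None,49,70,box=B)); show("steel",blobs(c,"grey",5,20,box=B,amin=30)); show("cork",blobs(c,"cork",-4,8,box=B,amin=10))
```

```text
grip t=94.4 [427.7 318.4  33.4] F [-0.3 -1.5  6. ] w 24.3 g 59.8
lift t=95.7 [427.3 318.2 149. ] F [ 0.2 -0.2 -2.7] w 24.7 g 58.9
at rack t=98.5 [ 492.3 -215.9  150. ] F [-0.4  0.2 -2.2] w 24.4 g 58.9
low t=99.8 [ 492.6 -216.3   41.6] F [ 0.6 -0.5 -1.4] w 24.1 g 58.9
True
in t=102.4 [ 610.3 -207.8   40.3] F [ 0.7 -1.2 -1.5] w 24.0 g 59.9
rack xy [-46.7  66.2]
released [-46.9  66.4]
True
push t=103.8 [ 615.8 -207.1   39.4] F [ 0.3  0.3 -0.2] w 36.0 g 0.0
rack xy [-41.1  66.4] adv 5.8 (gap 6)
rhandle n=69 z=52.5 c=(618.3, -336.9) L=21.8 W=21.4 ang=-1.5 mean=[617.9000244140625, -336.6000061035156]
rhandle n=66 z=51.6 c=(612.1, -270.1) L=21.8 W=21.6 ang=-1.6 mean=[613.2999877929688, -271.0]
rhandle n=67 z=52.4 c=(608.3, -205.0) L=21.8 W=21.4 ang=-1.5 mean=[609.0999755859375, -204.8000030517578]
rslab n=421 z=12.1 c=(660.8, -335.9) L=110.2 W=55.9 ang=-1.5 mean=[665.4000244140625, -335.1000061035156]
rslab n=438 z=11.9 c=(656.9, -271.1) L=109.9 W=56.1 ang=-0.8 mean=[661.4000244140625, -269.29998779296875]
rslab n=441 z=12.3 c=(651.8, -202.2) L=109.4 W=57.5 ang=3.9 mean=[655.7000122070312, -203.8000030517578]
['44:77,141,166', '46:79,148,172', '48:77,128,121', '50:68,89,74', '52:68,66,56', '54:86,80,74']
['44:75,143,171', '46:77,143,157', '48:73,119,103', '50:62,74,62', '52:69,65,58', '54:90,84,79']
['44:75,147,175', '46:75,144,163', '48:68,115,111', '50:57,67,57', '52:72,68,62', '54:102,96,91']
knob n=80 z=104.1 c=(591.3, 17.3) L=45.3 W=14.3 ang=3.3 mean=[592.0999755859375, 16.399999618530273]
board n=1419 z=59.7 c=(591.7, 16.4) L=118.7 W=117.8 ang=4.1 mean=[591.4000244140625, 15.100000381469727]
ribtop n=122 z=55.6 c=(537.4, 415.6) L=59.7 W=13.5 ang=-0.2 mean=[537.2000122070312, 415.5]
steel n=747 z=11.0 c=(536.8, 416.4) L=180.0 W=45.2 ang=-3.3 mean=[536.4000244140625, 413.8999938964844]
cork n=303 z=3.2 c=(535.2, 413.4) L=206.2 W=51.4 ang=-3.6 mean=[526.2000122070312, 403.5]
```

View pics/ins3.png

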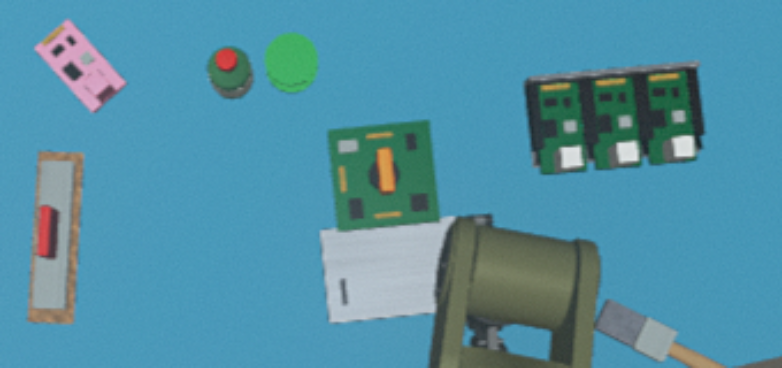

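All three cards are home, the table is at its new click, and the straightedge lies within about 2 mm of the pad's middle. Handing in.

Run:
```python
from rig import bot
print(bot.finish_job())
```

```text
the job is handed in; nothing more can be done
None
```

The job is handed in at about 105 s of the 210 s allowed: both edges were checked with the straightedge flush, the table sits one click counterclockwise, the straightedge is back on its pad within about 2 mm of the middle, and all three cards are home in the rack; the straightedge was knocked aside on the ledge around the time of the turn, and both images show it clear of the board.

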